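Feel a locating pin into the tacking jig

ROBOT

A 6-joint arm with a two-finger parallel gripper is mounted at the origin on the work surface. World frame = base frame: x ahead of the robot, y to its left, z up, the work surface at z = 0. Lengths are in mm, angles in rad, forces in N, time in s.
With the tool pointing down it reaches from about 350 to 775 mm from the base axis. Payload 7.3 kg.
Tool frame: the origin (TCP) lies at the very end of the fingers, on their centre line; the grasp point (between the pads) lies 19 mm behind it; z points along the fingers, y is the line along which they close (so a half turn about z gives the same grasp; the last joint's range is limited). The gripper opens to 92 mm and grips with 3 to 60 N. Pads are 19 mm wide; open, the fingers measure 130 mm over their backs; the gripper's body (75 mm by 190 mm) begins 47 mm behind the grasp point.
Start: joints at [-1.416, 0.342, 1.524, -0, 1.275, -0.146], TCP at [155.572, -501.443, 197.241] pointing down, gripper open.
Joint ranges: [-2.53, 2.53], [-0.77, 2.02], [0.04, 2.7], [-1, 4.14], [0.28, 2.66], [-3.11, 3.11]. Speed limits (rad/s): [2.57, 2.57, 3.14, 3.14, 3.14, 3.14].

INTERFACE

Orientations are given as [roll, pitch, yaw] about the fixed x, y, z axes, in that order (R = Rz(yaw) Ry(pitch) Rx(roll)).
In Python, from plant import get_obs, vision, workorder gives the robot as it stands.
- The arm moves only by the shell command python3 -m pendant 'ROWS' [OPENING]. ROWS is a JSON object of lists of equal length, an entry for each row: "dp": the shift along the tool's x, y, z in m, a list of three; "rotation": the turn, a rotation vector about the tool's x, y, z in rad, a list of three. A call has 1 to 8 rows; each row is the pose to reach, as a shift and turn from the pose commanded when the call began, along the tool's axes at that moment; what a row does not reach only later rows make up. A row lasts 1/8 s, in which the tool goes at most 62.5 mm and 10.7 degrees, less where a joint would pass 70% of its speed; a pose out of reach is approached as far as the arm can. A call with a gripper value outside its range is refused whole. OPENING is the finger opening in m, from 0 to 0.0918, set as the call begins (- or left out, the last holds). The fingers move at their own pace and stop on an object; the grip force is fixed at half the most. Time passes only in rows, so rows that repeat a pose let the fingers close. It gives the time, the measured TCP pose, the force, the opening and the grip force at its end, in the units of the state.
- get_obs(): the state, without advancing time (a new reading comes with each control period).
- vision.capture(name): name is "side" or "top"; returns a dict with "pixels" (480x640x3 uint8, red, green, blue), "vfov" (degrees; the focal length in pixels is half the picture's height over the tangent of half this angle, whatever the lens; pixels are square), "cx", "cy" (the principal point, pixels), "pose" (4x4, takes a point from camera to world coordinates). Camera axes: x right, y up, looking along -z (the intrinsics and any distortion apply to the point x, -y, -z); pixel columns grow to the right and rows downward; lengths in mm; the calibration is good to about 2 mm. A picture is of the moment at which its call begins. There is no depth.
- workorder.close_job(): hands the job in; it is judged then, once.
The state is a dict: "time": time; "joint_positions": joint angles; "dq": joint speeds; "tau": joint torques, N m; "tool_pos": TCP position; "tcp_rot": TCP orientation; "contact_force": force on the tool from outside, world axes, zero at the start; "moment": the same for the moment, N m; "grip_width": finger opening in mm; "finger_force": force on a finger pad.
Only numpy, scipy, OpenCV 4.12 (cv2) and the standard library are available. Lean on these libraries where they do the work, as an engineer would, in place of code of your own. Each camera call takes 0.05 s, during which the arm holds its last target. There are 200 camera calls.

TASK

Take the orange-headed locating pin out of its green stand, lower it upright into the wide yellow mouth of the jig until its tip rests on the bar beneath, and then slide the tip gently along the slot, staying down on the bar all the way, until it drops into the hole. Press the pin fully home so that its collar lies on the cover, and let go of it. Never press or push the pin hard against the jig (keep below 40 N), and leave the coupon, the pliers and the hammer where they lie.

Things in the scene. Friction and masses are not known exactly. Their poses are not given: they have to be found in the camera images.
- pin: Steel locating pin, 110 g, upright in the stand at the start. Round shank 12 mm in diameter, its bottom 2.5 mm tapered to 8.4 mm. Origin: centre of the tip's flat end; z up along the pin. Collar 24 mm in diameter from 28 to 34 mm above the tip.
- pin_head (a point): Centre of the pin's orange square head, 18 x 18 mm, 30 mm tall (34 to 64 mm above the tip; this point is 49 mm above it). Its flats face the pin's x and y axes; either pair can be gripped from above. The collar lies right under it.
- stand: Green fixed block 70 (x) x 50 (y) x 40 mm high with one 14 mm hole, 34 mm deep, in the middle of its top; the pin hangs in it by its collar, free to turn and to be lifted out (tip 12 mm above the block's underside). Origin: centre of its underside.
- jig: Fixed tacking jig 232 (x) x 84 (y) x 42 mm high; four bolt heads near its corners rise 4 mm more. Origin: centre of its underside; x runs along it from its yellow end to its bare metal end, z up. Its 10 mm thick cover has a keyhole slot along y = 0: a yellow mouth, then a narrow slot. Under the slot lies a flat level steel bar that cannot move.
- mouth (a point): Middle of the yellow mouth (28 mm wide, from x = -78 to -52 mm in the jig's frame) on the top of the bar, where the pin's tip is first set down: x = -64, y = 0, z = 32 mm in the jig's frame; axes as the jig's. The bar's top is 10 mm below the cover's top all along the slot.
- slot_start (a point): Centre of the narrow slot's beginning, level with the cover's top: x = -40, y = 0, z = 42 mm in the jig's frame. Between x = -52 and -40 mm the mouth narrows to the slot's width, 15 mm.
- slot_end (a point): Centre of the slot's closed end, level with the cover's top: x = +52, y = 0, z = 42 mm in the jig's frame. The bar has one unmarked blind hole, 14.5 mm wide, 21 mm deep, sharp-edged, on the slot's centre line, its centre anywhere from x = -4 to +38 mm, different each time. Home, the pin's tip is 18 mm below the bar's top and its collar is on the cover.
- coupon: Bystander: rusty welded T-shaped test piece 75 x 45 x 46 mm, 250 g, lying beyond the stand. Origin: centre of its underside.
- pliers: Bystander: end-cutting pliers with red handles, about 170 x 90 x 18 mm, lying flat. Origin near the joint, underside.
- hammer: Bystander: hammer 260 mm long lying flat at the left of the bench. Origin: underside, handle to its -x.
Not all that is in view belongs to the job. What is shaped like the pin but blue or pink is not meant.

How it is judged:
By the outcome, as a careful person would: the job done as asked, in the order asked, and still so for the second after the job is handed in, with the robot touching nothing.
It also fails if it takes over 67 s, if anything falls off the work surface, if the arm or the gripper's body presses on something with over 40 N, if the wrist force passes 120 N, or if a joint passes its speed limit or range.

## Working session

There is one attempt and no reset: what is moved stays moved. The work goes in short steps, Python scripts to look and compute and a shell command to move; the robot and the scene stay as the last step left them, time stands still between calls to the robot, and variables do not carry over. Pictures are saved under pics/ and viewed, at most 10 in all, crops included, and the job is handed in when it is done.

```bash
mkdir -p pics; ls; python3 - <<'E'
from plant import get_obs, vision
import cv2,pickle
o=get_obs();print(o)
for n in("top","side"):
    c=vision.capture(n);pickle.dump(c,open(f'pics/{n}0.pkl','wb'))
    cv2.imwrite(f'pics/{n}0.png',c["pixels"][:,:,::-1])
    print({k:v for k,v in c.items() if k!='pixels'})
E
```

```text
pics
{'time': 0.0, 'joint_positions': array([-1.41601178e+00,  3.42741357e-01,  1.52506387e+00,  1.64381470e-05,
        1.27539480e+00, -1.46028330e-01]), 'dq': array([ 0.00026514, -0.0003746 , -0.00144603, -0.00157362,  0.00033098,
        0.00022704]), 'tau': array([ 2.22794872e-03, -4.31242740e+01, -2.44216043e+01,  7.19704223e-02,
        5.60383976e-02, -1.19293009e-04]), 'tool_pos': array([ 155.49416612, -500.94780966,  196.51898386]), 'tcp_rot': array([-3.14000467e+00, -2.49440504e-04,  3.00807875e-01]), 'contact_force': array([-0.05258105, -0.78499382, -0.06558592]), 'moment': array([ 0.0011623 , -0.00533867,  0.08521608]), 'finger_force': 0.0, 'grip_width': 91.66261813872552}
{'vfov': 56.15269925132171, 'cx': 325.0613209759919, 'cy': 233.2258581002705, 'pose': array([[ 8.47833807e-03,  9.97988141e-01, -6.28314304e-02,
         5.01710536e+02],
       [-9.99697421e-01,  9.91026061e-03,  2.25134118e-02,
         7.47558148e+00],
       [ 2.30907938e-02,  6.26215426e-02,  9.97770193e-01,
         1.17776367e+03],
       [ 0.00000000e+00,  0.00000000e+00,  0.00000000e+00,
         1.00000000e+00]])}
{'vfov': 53.31068757954961, 'cx': 315.95096562880275, 'cy': 240.18344533894017, 'pose': array([[ 8.87277782e-01,  2.47993502e-01, -3.88892479e-01,
         2.24255501e+02],
       [-4.60849217e-01,  5.11163042e-01, -7.25486281e-01,
        -6.45889578e+02],
       [ 1.88715791e-02,  8.22928653e-01,  5.67831222e-01,
         5.99151222e+02],
       [ 0.00000000e+00,  0.00000000e+00,  0.00000000e+00,
         1.00000000e+00]])}
```

View pics/top0.png

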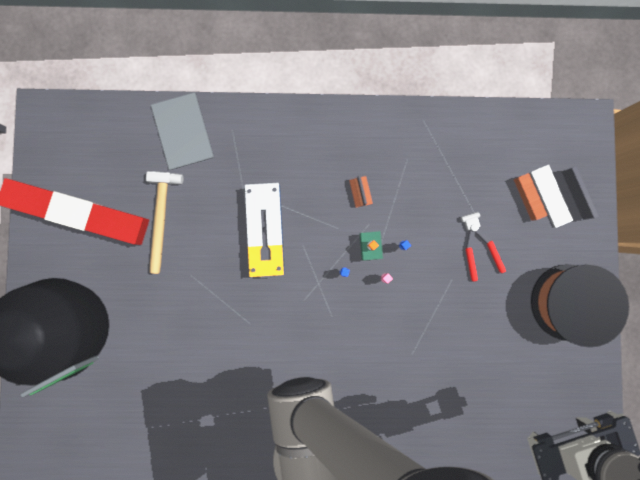

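View pics/side0.png

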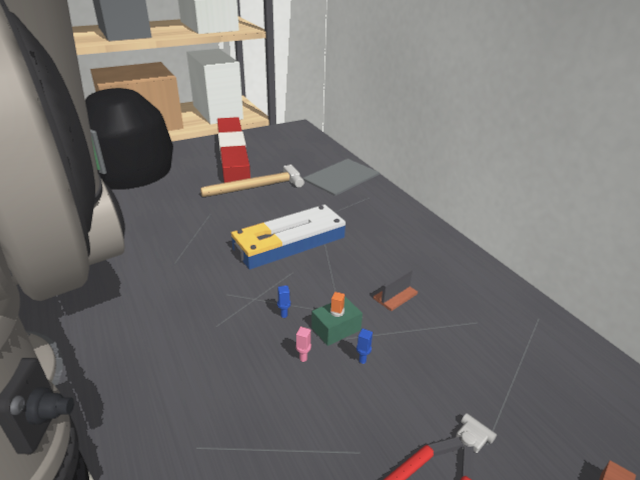

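Top view: the orange head is at (373,245) on the green stand. Shaped like it are blue pins at (345,272) and (405,245) and a pink one at (388,279). Only the orange one in the green stand fits. The jig spans (246..284, 183..277) with its yellow end toward the robot. I'll confirm in an enlarged crop.

```bash
cat > h.py <<'E'
import numpy as np,cv2,pickle
def K(c):
    f=240/np.tan(np.radians(c['vfov'])/2);return f
def proj(c,P):
    P=np.atleast_2d(P).astype(float);M=np.linalg.inv(c['pose']);q=P@M[:3,:3].T+M[:3,3]
    f=K(c);return np.c_[c['cx']+f*q[:,0]/-q[:,2],c['cy']-f*q[:,1]/-q[:,2]]
def ray(c,uv):
    f=K(c);d=np.array([(uv[0]-c['cx'])/f,-(uv[1]-c['cy'])/f,-1.]);return c['pose'][:3,3],c['pose'][:3,:3]@d
def at(c,uv,z):
    o,d=ray(c,uv);return o+d*(z-o[2])/d[2]
E
python3 - <<'E'
import pickle,cv2,numpy as np
from h import *
c=pickle.load(open('pics/top0.pkl','rb'));s=pickle.load(open('pics/side0.pkl','rb'))
a=cv2.resize(c['pixels'][175:290,235:425],None,fx=4,fy=4,interpolation=cv2.INTER_CUBIC)
cv2.imwrite('pics/topcrop.png',a[:,:,::-1])
b=cv2.resize(s['pixels'][200:370,225:415],None,fx=3.5,fy=3.5,interpolation=cv2.INTER_CUBIC)
cv2.imwrite('pics/sidecrop.png',b[:,:,::-1])
E
```

```text
(no output)
```

View pics/topcrop.png

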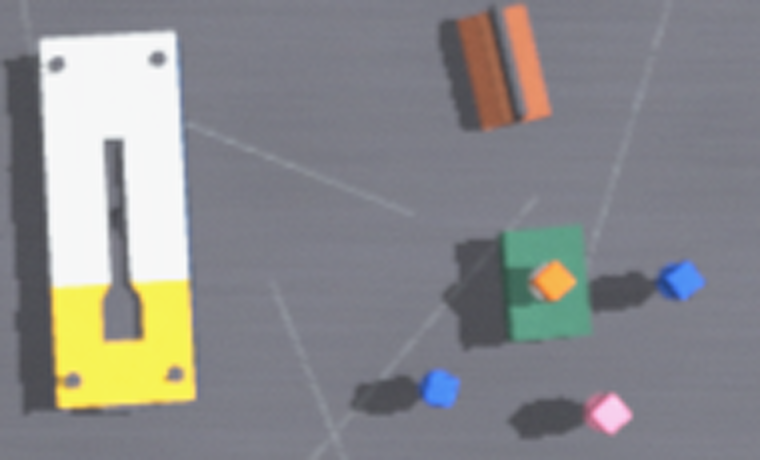

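View pics/sidecrop.png

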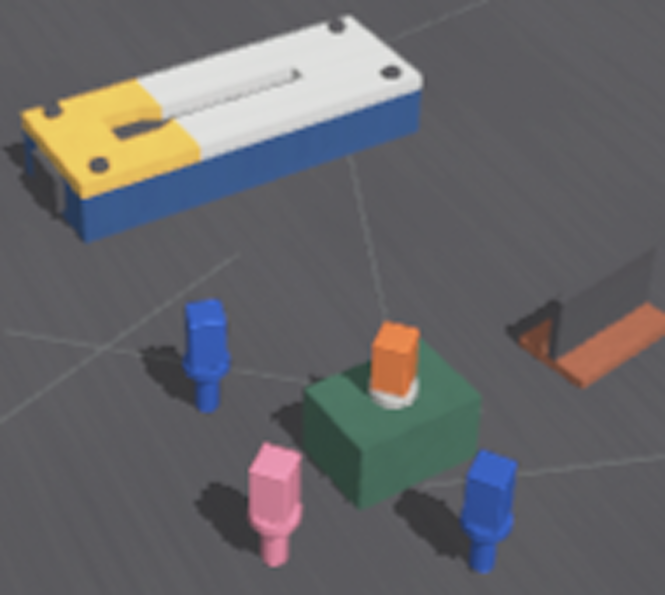

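The crops confirm the pin: orange square head with the collar, seated in the green block. The other three stand free. In the jig's slot, a darker spot at crop (117,212), or picture (264,228), is probably the hole. Next I fit the poses.

```bash
cat > fit.py <<'E'
import numpy as np,cv2,pickle
from h import *
from scipy.optimize import minimize
def box(p,L,W,z0,z1):
    x,y,t=p;c,s=np.cos(t),np.sin(t)
    return np.array([[x+c*a*L/2-s*b*W/2,y+s*a*L/2+c*b*W/2,z] for a in(1,-1) for b in(1,-1) for z in(z0,z1)])
S=8
def up(c,sel,roi):
    u0,v0,u1,v1=roi
    im=cv2.resize(c['pixels'][v0:v1,u0:u1].astype(np.float32),None,fx=S,fy=S,interpolation=cv2.INTER_LINEAR)
    return sel(im).astype(np.uint8)
def ren(c,P,roi):
    uv=(proj(c,P)+.5-np.array(roi[:2]))*S-.5
    h=cv2.convexHull((uv*16).round().astype(np.int32))
    m=np.zeros(((roi[3]-roi[1])*S,(roi[2]-roi[0])*S),np.uint8)
    cv2.fillConvexPoly(m,h,1,shift=4);return m
def fit(p0,dims,items):
    ms=[(c,up(c,sel,r),r) for c,sel,r in items]
    def cost(q):
        P=box(q*np.array([1,1,.05]),*dims);return sum(np.abs(m.astype(int)-ren(c,P,r)).sum()/m.sum() for c,m,r in ms)
    q0=np.array(p0)/[1,1,.05]
    r=minimize(cost,q0,method='Nelder-Mead',options=dict(initial_simplex=np.vstack([q0,q0+np.diag([6,6,3.])]),xatol=.02,fatol=1e-5))
    r=minimize(cost,r.x,method='Nelder-Mead',options=dict(initial_simplex=np.vstack([r.x,r.x-np.diag([3,3,2.])]),xatol=.02,fatol=1e-5))
    return r.x*[1,1,.05],r.fun
R=lambda i:i[...,0]; 
orange=lambda i:(i[...,0]>150)&(i[...,0]-i[...,2]>90)&(i[...,0]-i[...,1]>50)
bright=lambda i:(i[...,0]>150)&(i[...,1]>130)
green=lambda i:(i[...,1]-i[...,0]>18)&(i[...,1]>i[...,2]+5)
E
python3 - <<'E'
from fit import *
T=pickle.load(open('pics/top0.pkl','rb'));Sd=pickle.load(open('pics/side0.pkl','rb'))
rT=(362,234,386,258);rS=(322,282,354,324)
ph=at(T,(373,245),61)
for nm,its in(('both',[(T,orange,rT),(Sd,orange,rS)]),('top',[(T,orange,rT)]),('side',[(Sd,orange,rS)])):
    print('head',nm,fit([ph[0],ph[1],.8],(18,18,46,76),its))
a,b=at(T,(270,277),42),at(T,(261,183),42);yaw=np.arctan2(b[1]-a[1],b[0]-a[0]);m=at(T,(265,230),42)
jT=(236,172,296,288);jS=(222,196,356,262)
# fill slot/bolts: use closed masks
fill=lambda f:(lambda i:cv2.drawContours(np.zeros(i.shape[:2],np.uint8),[cv2.convexHull(max(cv2.findContours(f(i).astype(np.uint8),0,2)[0],key=cv2.contourArea))],-1,1,-1))
for nm,its in(('both',[(T,fill(bright),jT),(Sd,fill(bright),jS)]),('top',[(T,fill(bright),jT)]),('side',[(Sd,fill(bright),jS)])):
    p,e=fit([m[0],m[1],yaw],(232,84,42,42),its);print('jig',nm,p,e)
g=at(T,(372,246),40)
gr=lambda i:green(i)
print('stand',fit([g[0],g[1],.0],(70,50,0,40),[(T,fill(green),(354,226,390,266)),(Sd,fill(lambda i:green(i)),(306,290,368,346))]))
print('dark',at(T,(264.2,228),32))
E
```

```text
head both (array([ 542.32693722, -135.89167118,    0.82486713]), np.float64(0.5086538657534805))
head top (array([ 543.64820166, -136.85184946,    0.79331132]), np.float64(0.21023665382498624))
head side (array([ 541.3435858 , -134.92521424,    0.90480055]), np.float64(0.11602564102564103))
jig both [5.79130519e+02 1.35421098e+02 6.43218772e-02] 0.25070396350824115
jig top [5.80746474e+02 1.36803091e+02 8.61438790e-02] 0.07915985234334844
jig side [5.76526861e+02 1.25125943e+02 8.07721306e-02] 0.1506931985889143
stand (array([ 5.42913979e+02, -1.36615930e+02,  8.62949232e-02]), np.float64(0.09088992698871337))
dark [585.653676   136.73071845  32.        ]
```

```bash
python3 - <<'E'
from fit import *
T=pickle.load(open('pics/top0.pkl','rb'));Sd=pickle.load(open('pics/side0.pkl','rb'))
bright=lambda i:(i[...,0]>135)&(i[...,1]>105)
for c,r in((T,(236,172,296,288)),(Sd,(222,196,356,262))):
    m=up(c,bright,r);k=max(cv2.findContours(m,0,2)[0],key=cv2.contourArea);h=cv2.convexHull(k)
    q=cv2.minAreaRect(h) 
    e=5
    while True:
        a=cv2.approxPolyDP(h,e,True)
        if len(a)<=4:break
        e+=1
    uv=(a[:,0]+.5)/S-.5+np.array(r[:2])
    P=np.array([at(c,x,42) for x in uv]);print(uv.round(1).tolist(),P.round(1).tolist(),np.linalg.norm(P-np.roll(P,-1,0),axis=1).round(1),P.mean(0))
    print(proj(c,box([580.7,136.8,.086],232,84,42,42)[::2]).round(1).tolist())
E
```

```text
[[277.9, 181.3], [283.9, 274.3], [250.4, 277.4], [243.2, 185.1]] [[704.3, 102.8, 42.0], [468.9, 84.2, 42.0], [460.4, 167.9, 42.0], [693.6, 190.6, 42.0]] [236.1  84.1 234.3  88.4] [581.77961215 136.37170418  42.        ]
[[244.0, 185.4], [277.1, 183.0], [250.1, 277.0], [283.6, 274.4]]
[[345.3, 221.8], [249.3, 256.3], [230.6, 232.4], [323.9, 203.8]] [[695.9, 100.5, 42.0], [463.5, 73.5, 42.0], [458.4, 169.1, 42.0], [690.6, 189.1, 42.0]] [234.   95.7 233.   88.7] [577.07666515 133.07289681  42.        ]
[[324.8, 203.7], [345.9, 220.4], [232.1, 232.2], [249.7, 252.5]]
```

```bash
python3 - <<'E'
from fit import *
T=pickle.load(open('pics/top0.pkl','rb'));Sd=pickle.load(open('pics/side0.pkl','rb'))
bright=lambda i:(i[...,0]>125)&(i[...,1]>95)
fill=lambda f:(lambda i:cv2.drawContours(np.zeros(i.shape[:2],np.uint8),[cv2.convexHull(max(cv2.findContours(f(i).astype(np.uint8),0,2)[0],key=cv2.contourArea))],-1,1,-1))
jT=(236,172,296,288);jS=(222,196,356,262)
for nm,its in(('both',[(T,fill(bright),jT),(Sd,fill(bright),jS)]),('top',[(T,fill(bright),jT)]),('side',[(Sd,fill(bright),jS)])):
    p,e=fit([579,135,.08],(232,84,32,42),its);print('jig',nm,p,e)
orange=lambda i:(i[...,0]>110)&(i[...,0]-i[...,2]>70)&(i[...,0]-i[...,1]>40)
rT=(362,234,386,258);rS=(322,282,354,324)
for nm,its in(('top',[(T,orange,rT)]),('side',[(Sd,orange,rS)])):
    print('head',nm,fit([542,-136,.8],(18,18,46,76),its))
E
```

```text
jig both [5.78308987e+02 1.36396075e+02 7.00121547e-02] 0.37370940427316324
jig top [5.79430840e+02 1.38347614e+02 7.16730621e-02] 0.32604575307444794
jig side [5.78420391e+02 1.36730009e+02 6.98604817e-02] 0.047898224224754836
head top (array([ 543.98533844, -136.8487939 ,    0.79366362]), np.float64(0.11664152840623429))
head side (array([ 541.16474604, -135.04221461,    0.84897203]), np.float64(0.07304382629577746))
```

```bash
python3 -m pendant '{"dp":[[0.029,-0.014,0.0],[0.081,-0.040,0.005],[0.134,-0.066,0.010],[0.186,-0.091,0.015],[0.239,-0.117,0.02],[0.292,-0.143,0.03],[0.344,-0.168,0.038],[0.397,-0.194,0.045]],"rotation":[[0,0,-0.03],[0,0,-0.09],[0,0,-0.15],[0,0,-0.21],[0,0,-0.27],[0,0,-0.33],[0,0,-0.4],[0,0,-0.52]]}' 0.05
cat > sh.py <<'E'
import sys,numpy as np
from plant import get_obs
from scipy.spatial.transform import Rotation as R
o=get_obs();t=[float(a) for a in sys.argv[1:]]
r=R.from_euler('xyz',o['tcp_rot']);g=R.from_euler('xyz',[np.pi,0,t[3]])
print('dp',(r.inv().apply(np.array(t[:3])-o['tool_pos'])/1000).round(4),'rot',(r.inv()*g).as_rotvec().round(3),'q',o['joint_positions'].round(2))
E
python3 sh.py 542.6 -136 150 .82
```

```text
time: 1.1
tool_pos: [478.3, -197.0, 151.7]
tcp_rot: [-3.141, 0.0, 0.824]
contact_force: [-0.1, -1.1, -0.4]
grip_width: 50.1
finger_force: 0.0
dp [0.0885 0.0058 0.0017] rot [-0.     0.     0.004] q [-0.54  0.37  1.62 -0.    1.16  0.21]
```

```bash
python3 -m pendant '{"dp":[[0.04,0.003,0.01],[0.075,0.005,0.02],[0.0885,0.006,0.03],[0.0885,0.006,0.04],[0.0885,0.006,0.04],[0.0885,0.006,0.04]],"rotation":[[0,0,0],[0,0,0],[0,0,0],[0,0,0.003],[0,0,0.003],[0,0,0.003]]}'
python3 - <<'E'
from plant import vision,get_obs
from h import *
o=get_obs();print(o['tool_pos'],o['tcp_rot'])
im=[]
for n,r in(('top',(330,200,420,290)),('side',(285,230,385,330))):
    c=vision.capture(n);pickle.dump(c,open(f'pics/{n}1.pkl','wb'))
    a=c['pixels'][r[1]:r[3],r[0]:r[2]];im.append(cv2.resize(a,(400,400),interpolation=cv2.INTER_CUBIC)); print(n,proj(c,[o['tool_pos']]))
cv2.imwrite('pics/hov.png',np.hstack(im)[:,:,::-1])
E
```

```text
time: 1.85
tool_pos: [541.5, -138.9, 112.6]
tcp_rot: [3.141, 0.0, 0.816]
contact_force: [1.0, -0.6, 1.0]
grip_width: 50.1
finger_force: 0.0
[ 541.53848652 -138.90103788  112.57217754] [3.14117604e+00 1.33755930e-04 8.16317051e-01]
top [[376.45903833 245.18616989]]
side [[340.05325575 279.1690624 ]]
```

View pics/hov.png

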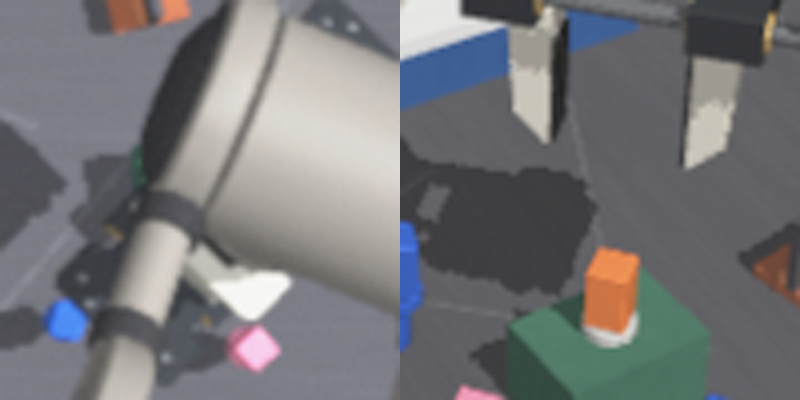

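```bash
python3 - <<'E'
from plant import get_obs
from h import *
o=get_obs();c=pickle.load(open('pics/side1.pkl','rb'));y=.816
tx=np.array([np.cos(y),np.sin(y),0]);ty=np.array([np.sin(y),-np.cos(y),0])
print(o['tool_pos'])
for z in(0,19):
  for s in(-25,25):
    for w in(-9.5,9.5): print(z,s,w,((proj(c,[o['tool_pos']+s*ty+w*tx+[0,0,z]])[0]-[285,230])*4+[400,0]).round())
E
```

```text
[ 541.82989324 -138.71458758  112.81382537]
0 -25 -9.5 [554. 198.]
0 -25 9.5 [566. 170.]
0 25 -9.5 [677. 222.]
0 25 9.5 [687. 193.]
19 -25 -9.5 [556. 161.]
19 -25 9.5 [568. 133.]
19 25 -9.5 [680. 185.]
19 25 9.5 [690. 156.]
```

```bash
python3 -m pendant '{"dp":[[0.0025,-0.0013,0.012],[0.0025,-0.0013,0.026],[0.0025,-0.0013,0.032],[0.0025,-0.0013,0.032],[0.0025,-0.0013,0.032]],"rotation":[[0,0,0],[0,0,0],[0,0,0],[0,0,0],[0,0,0]]}'
python3 - <<'E'
from plant import vision,get_obs
from h import *
o=get_obs();print(o['tool_pos'],o['tcp_rot'])
c=vision.capture('side');pickle.dump(c,open('pics/side2.pkl','wb'));p=o['tool_pos']
t0=pickle.load(open('pics/top0.pkl','rb'));print(proj(t0,[[155.5,-501,196.5]]))
y=o['tcp_rot'][2];tx=np.array([np.cos(y),np.sin(y),0]);ty=np.array([np.sin(y),-np.cos(y),0])
a=cv2.resize(c['pixels'][230:350,280:400],(600,600),interpolation=cv2.INTER_CUBIC)
for s in(-25,25):
  for w in(-9.5,9.5):
    u=(proj(c,[p+s*ty+w*tx])[0]-[280,230])*5;cv2.circle(a,tuple(u.astype(int).tolist()),3,(0,255,255),-1)
cv2.imwrite('pics/s2.png',a[:,:,::-1])
E
```

```text
time: 2.58
tool_pos: [543.0, -135.2, 80.4]
tcp_rot: [3.141, -0.0, 0.818]
contact_force: [0.4, -0.2, 0.0]
grip_width: 49.9
finger_force: 0.0
[ 542.97549846 -135.24553128   80.39588095] [ 3.14111319e+00 -1.07541971e-04  8.17808233e-01]
[[549.25530168 424.57207327]]
```

View pics/s2.png

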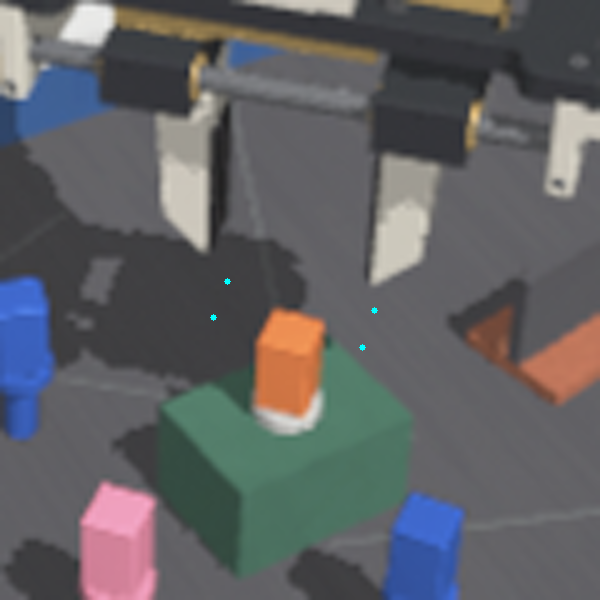

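The picture shows the finger ends at crop (208,252) and (373,285). The reported TCP projects about 13 px lower, near (213,317) and (362,348). The head is centred between the fingers at about x 290. Closing at TCP z≈56 will show whether the fingers really reach that deep.

```bash
python3 -m pendant '{"dp":[[0,0,0.008],[0,0,0.016],[0,0,0.024],[0,0,0.024],[0,0,0.024]],"rotation":[[0,0,0],[0,0,0],[0,0,0],[0,0,0],[0,0,0]]}'; python3 -m pendant '{"dp":[[0,0,0],[0,0,0],[0,0,0],[0,0,0]],"rotation":[[0,0,0],[0,0,0],[0,0,0],[0,0,0]]}' 0.025
python3 - <<'E'
from plant import vision,get_obs
from h import *
o=get_obs();p=o['tool_pos'];print(p,o['tcp_rot'])
c=vision.capture('side');pickle.dump(c,open('pics/side3.pkl','wb'))
a=cv2.resize(c['pixels'][230:350,280:400],(600,600),interpolation=cv2.INTER_CUBIC)
cv2.imwrite('pics/s3.png',a[:,:,::-1])
print((proj(c,[p])[0]-[280,230])*5)
E
```

```text
time: 3.25
tool_pos: [542.8, -135.2, 56.2]
tcp_rot: [3.141, 0.0, 0.818]
contact_force: [-0.0, 0.7, -0.5]
grip_width: 50.2
finger_force: 0.0
time: 3.75
tool_pos: [542.8, -135.2, 56.3]
tcp_rot: [3.141, -0.0, 0.818]
contact_force: [0.2, -0.3, -0.3]
grip_width: 25.2
finger_force: 0.0
[ 542.77870023 -135.16217176   56.2864325 ] [ 3.14141444e+00 -1.11894685e-05  8.17788580e-01]
[289.96993176 368.65374737]
```

View pics/s3.png

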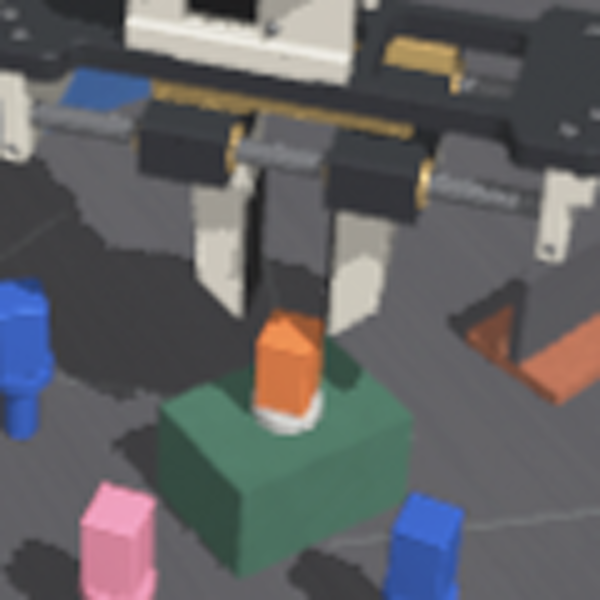

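```bash
python3 -m pendant '{"dp":[[0,0,0],[0,0,0],[0,0,0],[0,0,0]],"rotation":[[0,0,0],[0,0,0],[0,0,0],[0,0,0]]}' 0.012
```

```text
time: 4.3
tool_pos: [542.7, -135.2, 56.2]
tcp_rot: [3.142, 0.0, 0.818]
contact_force: [-0.7, 0.6, -0.5]
grip_width: 12.2
finger_force: 0.0
```

The fingers closed on air, so the true fingertips sit about 27 mm above the reported TCP. I'll open, go down to reported z 44, which is safe under either explanation, and test again.

```bash
python3 -m pendant '{"dp":[[0,0,0],[0,0,0],[0,0,0],[0,0,0.006],[0,0,0.012],[0,0,0.012],[0,0,0.012]],"rotation":[[0,0,0],[0,0,0],[0,0,0],[0,0,0],[0,0,0],[0,0,0],[0,0,0]]}' 0.05;  python3 -m pendant '{"dp":[[0,0,0],[0,0,0],[0,0,0],[0,0,0],[0,0,0]],"rotation":[[0,0,0],[0,0,0],[0,0,0],[0,0,0],[0,0,0]]}' 0.012
```

```text
time: 5.18
tool_pos: [542.8, -135.2, 44.1]
tcp_rot: [-3.142, 0.0, 0.818]
contact_force: [-0.3, -0.4, -0.1]
grip_width: 49.9
finger_force: 0.0
time: 5.8
tool_pos: [542.8, -135.2, 44.3]
tcp_rot: [3.141, -0.0, 0.818]
contact_force: [0.4, 0.4, 0.7]
grip_width: 16.6
finger_force: 29.9
```

```bash
python3 -m pendant '{"dp":[[0,0,0],[0,0,0],[0,0,0],[0,0,0.007],[0,0,0.014],[0,0,0.019],[0,0,0.019],[0,0,0.019]],"rotation":[[0,0,0],[0,0,0],[0,0,0],[0,0,0],[0,0,0],[0,0,0],[0,0,0],[0,0,0]]}' 0.045;  python3 -m pendant '{"dp":[[0,0,0],[0,0,0],[0,0,0],[0,0,0],[0,0,0]],"rotation":[[0,0,0],[0,0,0],[0,0,0],[0,0,0],[0,0,0]]}' 0.008
python3 - <<'E'
from plant import vision,get_obs
from h import *
o=get_obs();p=o['tool_pos'];print(p,o['tcp_rot'],o['contact_force'],o['moment'])
c=vision.capture('side');pickle.dump(c,open('pics/side4.pkl','wb'))
a=cv2.resize(c['pixels'][230:350,280:400],(600,600),interpolation=cv2.INTER_CUBIC)
cv2.imwrite('pics/s4.png',a[:,:,::-1])
E
```

```text
time: 6.8
tool_pos: [542.8, -135.2, 25.3]
tcp_rot: [3.141, 0.0, 0.818]
contact_force: [0.7, -0.5, 0.3]
grip_width: 44.5
finger_force: 0.0
time: 7.42
tool_pos: [542.8, -135.2, 25.3]
tcp_rot: [3.141, -0.0, 0.818]
contact_force: [0.3, -0.1, 0.2]
grip_width: 17.4
finger_force: 30.0
[ 542.8399069  -135.21799918   25.32424653] [ 3.14126416e+00 -1.49246068e-05  8.17791215e-01] [ 0.25068984 -0.09704962  0.2311012 ] [ 0.01051989 -0.02124838  0.0197623 ]
```

View pics/s4.png

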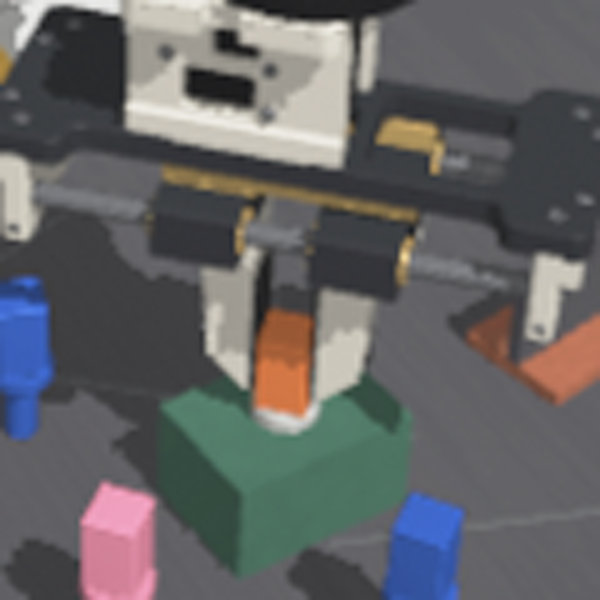

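The picture shows the fingers on both flats of the orange head, ends just above the collar at crop (248,385). Lifting straight up.

```bash
python3 -m pendant '{"dp":[[0,0,-0.004],[0,0,-0.012],[0,0,-0.022],[0,0,-0.032],[0,0,-0.042],[0,0,-0.052],[0,0,-0.062],[0,0,-0.065]],"rotation":[[0,0,0],[0,0,0],[0,0,0],[0,0,0],[0,0,0],[0,0,0],[0,0,0],[0,0,0]]}'
python3 - <<'E'
import numpy as np
for jx,jy,y in((579.4,136.8,.08),):
    c,s=np.cos(y),np.sin(y)
    for X in(-64,-40,-4,38,52): print(X,(jx+c*X).round(1),(jy+s*X).round(1))
E
python3 sh.py 515.6 131.7 90 .08
```

```text
time: 8.48
tool_pos: [543.1, -135.3, 91.1]
tcp_rot: [3.14, -0.0, 0.818]
contact_force: [0.5, 0.2, -1.2]
grip_width: 17.6
finger_force: 30.0
-64 515.6 131.7
-40 539.5 133.6
-4 575.4 136.5
38 617.3 139.8
52 631.2 141.0
dp [ 0.176  -0.2026  0.0009] rot [ 0.001 -0.001  0.738] q [-0.38  0.51  1.58 -0.    1.06  0.37]
```

```bash
python3 -m pendant '{"dp":[[0.009,-0.010,0],[0.031,-0.035,0],[0.061,-0.071,0],[0.093,-0.107,0],[0.125,-0.144,0],[0.153,-0.176,0],[0.17,-0.196,0],[0.176,-0.2026,0]],"rotation":[[0,0,0.05],[0,0,0.15],[0,0,0.26],[0,0,0.38],[0,0,0.5],[0,0,0.62],[0,0,0.7],[0,0,0.738]]}'
python3 -m pendant '{"dp":[[0,0,0],[0,0,0]],"rotation":[[0,0,0],[0,0,0]]}'
python3 - <<'E'
from plant import vision,get_obs
from h import *
o=get_obs();p=o['tool_pos'];print(p,o['tcp_rot'],o['contact_force'])
c=vision.capture('side');pickle.dump(c,open('pics/side5.pkl','wb'))
a=cv2.resize(c['pixels'][160:270,210:350],(763,600),interpolation=cv2.INTER_CUBIC)
k=763/140
y=.08;R=np.array([[np.cos(y),-np.sin(y)],[np.sin(y),np.cos(y)]])
def mark(P,col):
    u=(proj(c,[P])[0]-[210,160])*k;cv2.circle(a,tuple(u.astype(int).tolist()),2,col,-1)
tip=p-[0,0,13.3]
mark(tip,(0,255,255));mark([tip[0],tip[1],42],(255,0,255))
for X,Y in((-78,0),(-64,0),(-40,0),(52,0),(-64,14),(-64,-14),(-116,-42),(-116,42),(116,-42),(116,42)):
    q=R@[X,Y]+[579.4,136.8];mark([*q,42],(255,0,0))
cv2.imwrite('pics/s5.png',a[:,:,::-1])
E
```

```text
time: 9.48
tool_pos: [514.7, 133.5, 90.0]
tcp_rot: [-3.141, 0.001, 0.08]
contact_force: [-0.4, -0.5, -0.9]
grip_width: 18.1
finger_force: 30.0
time: 9.72
tool_pos: [515.3, 131.4, 90.1]
tcp_rot: [3.141, 0.0, 0.08]
contact_force: [-0.3, 0.2, -1.3]
grip_width: 17.9
finger_force: 30.0
[515.25322045 131.3546557   90.09689214] [3.14134124e+00 2.68933897e-04 8.02631973e-02] [-0.32589051  0.17494561 -1.30608453]
```

View pics/s5.png

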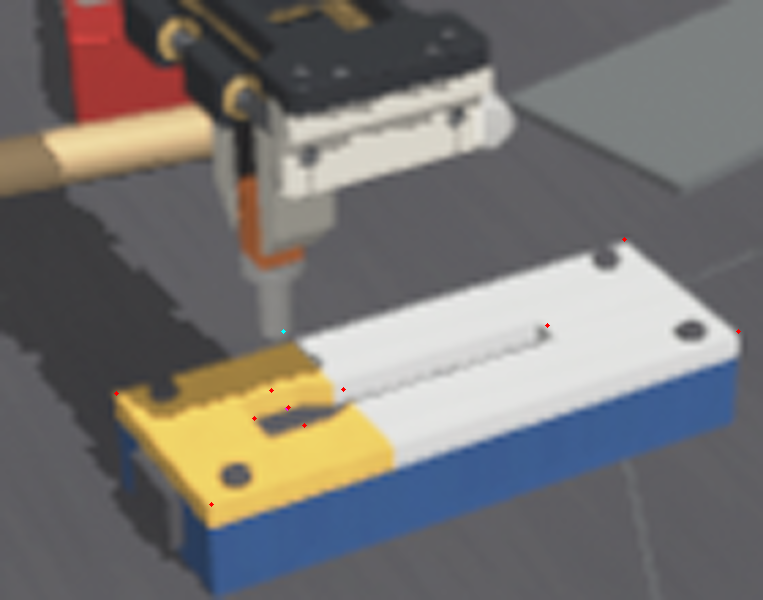

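The side view shows the pin held upright above the yellow mouth, shank tip at crop (274,338), with the mouth around (290,415). The model corners match the cover. I'll measure the shank's sideways offset more finely before lowering.

```bash
python3 - <<'E'
from h import *
c=pickle.load(open('pics/side5.pkl','rb'));p=np.array([515.3,131.4,90.1])
g=cv2.cvtColor(c['pixels'],cv2.COLOR_RGB2GRAY).astype(int)
for r in range(210,225): print(r,g[r,250:274])
for h in(26,15,2.5,0): print(h,proj(c,[p+[0,0,h-13.3]]),proj(c,[p+[0,0,h-13.3]+6*c['pose'][:3,0]])[0,0]-proj(c,[p+[0,0,h-13.3]])[0,0])
E
```

```text
210 [ 96  97  97  98 109 122 129 133 137 140 140 136 132 124 116 102  95  97
  97  96  94  95  95  95]
211 [ 97  97  97  97  99 108 120 128 134 136 137 134 129 114 101  98  97  97
  97  96  95  95  96  95]
212 [ 96  97  96  97  97  98 101 117 130 135 134 130 123 106  95  96  96  97
  97  97  97  97  97  97]
213 [ 96  97  97  96  97  97  98 114 130 134 135 131 122 106  96  95  96  97
  97  97  97  97  97  97]
214 [ 96  97  97  97  97  97  98 114 129 135 136 132 123 106  97  96  96  97
  97  97  97  97  97  97]
215 [ 97  97  97  96  97  97  97 112 128 134 136 132 123 106  96  96  96  96
  96  97  97  97  96  97]
216 [ 97  97  97  97  96  97  97 108 125 134 135 132 124 106  94  95  97  95
  96  97  97  97  97  97]
217 [ 97  97  97  97  97  97  97 107 125 134 135 132 125 107  95  95  96  96
  96  97  97  97  97  97]
218 [ 97  97  97  96  97  97  97 107 125 134 135 132 124 107  96  95  95  96
  97  97  97  97  97  97]
219 [ 97  97  97  97  97  97  97 105 124 133 135 132 125 108  97  96  95  95
  96  98  96 114 125 145]
220 [ 96  97  97  97  97  97  97 102 123 135 135 132 124 107  97  96  94 102
 117 145 160 179 193 217]
221 [ 96  96  96  96  96  97  97  98 115 128 129 126 115 103 114 126 145 168
 184 216 227 227 227 228]
222 [ 90  95  95  95  95  96  95  97  95 102 111 110 106 108 141 179 216 227
 228 228 228 228 228 228]
223 [ 76  91  94  94  95  94  95  99 102 107 112 117 122 128 136 184 221 228
 228 228 227 227 227 227]
224 [ 62  76  90  94  98 101 105 114 119 125 129 130 129 130 131 136 185 212
 220 227 227 226 226 227]
26 [[261.4341268  209.75115029]] 2.991515799839476
15 [[261.68409824 214.43219061]] 2.9721564205999584
2.5 [[261.96425817 219.67854955]] 2.950459053035388
0 [[262.01980002 220.71864286]] 2.9461575389843233
```

```bash
python3 -m pendant '{"dp":[[0.002,0,0.005],[0.002,0,0.012],[0.002,0,0.019],[0.002,0,0.026],[0.002,0,0.032],[0.002,0,0.038],[0.002,0,0.041],[0.002,0,0.041]],"rotation":[[0,0,0],[0,0,0],[0,0,0],[0,0,0],[0,0,0],[0,0,0],[0,0,0],[0,0,0]]}'
python3 -m pendant '{"dp":[[0,0,0.0005],[0,0,0.001],[0,0,0.0015],[0,0,0.002]],"rotation":[[0,0,0],[0,0,0],[0,0,0],[0,0,0]]}'
```

```text
time: 10.78
tool_pos: [517.2, 131.9, 49.0]
tcp_rot: [3.141, 0.0, 0.08]
contact_force: [-0.2, -0.3, -0.8]
grip_width: 18.0
finger_force: 30.0
time: 11.28
tool_pos: [517.3, 132.0, 47.2]
tcp_rot: [3.142, -0.0, 0.08]
contact_force: [-0.1, 0.5, -1.1]
grip_width: 17.7
finger_force: 30.0
```

```bash
for i in 1; do python3 -m pendant '{"dp":[[0,0,0.0005],[0,0,0.001]],"rotation":[[0,0,0],[0,0,0]]}'; done; python3 -m pendant '{"dp":[[0,0,0.0005],[0,0,0.0007]],"rotation":[[0,0,0],[0,0,0]]}';
```

```text
time: 11.52
tool_pos: [517.2, 132.0, 46.1]
tcp_rot: [3.142, 0.0, 0.08]
contact_force: [-0.5, -0.5, -0.6]
grip_width: 17.9
finger_force: 30.0
time: 11.78
tool_pos: [517.2, 131.9, 45.4]
tcp_rot: [3.142, 0.0, 0.08]
contact_force: [-0.1, 0.9, -0.6]
grip_width: 17.5
finger_force: 30.0
```

```bash
python3 -m pendant '{"dp":[[0,0,0.0003],[0,0,0.0006]],"rotation":[[0,0,0],[0,0,0]]}'
```

```text
time: 12.02
tool_pos: [517.4, 132.0, 45.3]
tcp_rot: [3.141, -0.0, 0.08]
contact_force: [-1.1, -0.3, 3.4]
grip_width: 18.0
finger_force: 30.0
```

Touchdown: Fz +3.4 N at TCP z 45.3, so the tip is at z 32 on the bar. I'll slide along the slot in short steps, watching the forces.

```bash
python3 -m pendant '{"dp":[[0.002,0,0.0002],[0.004,0,0.0002],[0.006,0,0.0002],[0.008,0,0.0002]],"rotation":[[0,0,0],[0,0,0],[0,0,0],[0,0,0]]}'
```

```text
time: 12.52
tool_pos: [523.9, 132.6, 45.1]
tcp_rot: [3.141, 0.003, 0.08]
contact_force: [-5.6, -1.2, 7.2]
grip_width: 17.9
finger_force: 30.0
```

```bash
python3 -m pendant '{"dp":[[0.002,0,0],[0.004,0,0],[0.006,0,0]],"rotation":[[0,0,0],[0,0,0],[0,0,0]]}'
```

```text
time: 12.9
tool_pos: [529.9, 133.0, 45.1]
tcp_rot: [3.141, 0.003, 0.08]
contact_force: [-5.9, -0.3, 7.9]
grip_width: 17.9
finger_force: 30.0
```

```bash
python3 -m pendant '{"dp":[[0.001,0,0],[0.002,0,0],[0.003,0,0]],"rotation":[[0,0,0],[0,0,0],[0,0,0]]}'
```

```text
time: 13.28
tool_pos: [532.9, 133.3, 45.1]
tcp_rot: [3.141, 0.003, 0.08]
contact_force: [-6.1, -0.7, 7.5]
grip_width: 17.8
finger_force: 30.0
```

```bash
python3 -m pendant '{"dp":[[0.001,0,0],[0.002,0,0],[0.003,0,0]],"rotation":[[0,0,0],[0,0,0],[0,0,0]]}'
```

```text
time: 13.65
tool_pos: [535.9, 133.5, 45.1]
tcp_rot: [3.142, 0.003, 0.08]
contact_force: [-4.4, -0.6, 8.4]
grip_width: 17.7
finger_force: 30.0
```

```bash
python3 -m pendant '{"dp":[[0.001,0,0],[0.002,0,0],[0.003,0,0]],"rotation":[[0,0,0],[0,0,0],[0,0,0]]}'
```

```text
time: 14.02
tool_pos: [538.9, 133.8, 45.1]
tcp_rot: [3.142, 0.003, 0.08]
contact_force: [-5.4, -0.2, 8.9]
grip_width: 17.6
finger_force: 30.0
```

```bash
python3 -m pendant '{"dp":[[0.001,0,0],[0.002,0,0],[0.003,0,0]],"rotation":[[0,0,0],[0,0,0],[0,0,0]]}'
```

```text
time: 14.4
tool_pos: [541.9, 134.0, 45.1]
tcp_rot: [3.141, 0.003, 0.08]
contact_force: [-5.5, -0.6, 8.1]
grip_width: 17.6
finger_force: 30.0
```

```bash
python3 -m pendant '{"dp":[[0.0015,0,0],[0.003,0,0],[0.0045,0,0],[0.006,0,0]],"rotation":[[0,0,0],[0,0,0],[0,0,0],[0,0,0]]}'
```

```text
time: 14.9
tool_pos: [547.9, 134.5, 45.1]
tcp_rot: [3.141, 0.003, 0.08]
contact_force: [-4.7, 0.2, 8.2]
grip_width: 17.5
finger_force: 30.0
```

```bash
python3 -m pendant '{"dp":[[0.0015,0,0],[0.003,0,0],[0.0045,0,0],[0.006,0,0]],"rotation":[[0,0,0],[0,0,0],[0,0,0],[0,0,0]]}'
```

```text
time: 15.4
tool_pos: [553.9, 135.0, 45.1]
tcp_rot: [3.142, 0.002, 0.08]
contact_force: [-5.7, -0.9, 7.3]
grip_width: 17.9
finger_force: 30.0
```

```bash
python3 -m pendant '{"dp":[[0.0015,0,0],[0.003,0,0],[0.0045,0,0],[0.006,0,0]],"rotation":[[0,0,0],[0,0,0],[0,0,0],[0,0,0]]}'
```

```text
time: 15.9
tool_pos: [560.0, 135.5, 45.1]
tcp_rot: [3.141, 0.002, 0.08]
contact_force: [-5.6, -0.4, 7.9]
grip_width: 18.0
finger_force: 30.0
```

```bash
python3 -m pendant '{"dp":[[0.0015,0,0],[0.003,0,0],[0.0045,0,0],[0.006,0,0]],"rotation":[[0,0,0],[0,0,0],[0,0,0],[0,0,0]]}'
```

```text
time: 16.4
tool_pos: [566.0, 136.0, 45.1]
tcp_rot: [3.142, 0.002, 0.08]
contact_force: [-4.5, -0.2, 6.9]
grip_width: 17.5
finger_force: 30.0
```

```bash
python3 -m pendant '{"dp":[[0.001,0,0],[0.002,0,0],[0.003,0,0]],"rotation":[[0,0,0],[0,0,0],[0,0,0]]}'
```

```text
time: 16.77
tool_pos: [569.0, 136.2, 45.1]
tcp_rot: [3.141, 0.002, 0.08]
contact_force: [-4.3, -1.0, 6.4]
grip_width: 17.9
finger_force: 30.0
```

```bash
python3 -m pendant '{"dp":[[0.001,0,0],[0.002,0,0],[0.003,0,0]],"rotation":[[0,0,0],[0,0,0],[0,0,0]]}'
```

```text
time: 17.15
tool_pos: [572.0, 136.4, 45.1]
tcp_rot: [3.141, 0.002, 0.08]
contact_force: [-5.9, 0.3, 6.5]
grip_width: 17.8
finger_force: 30.0
```

```bash
python3 -m pendant '{"dp":[[0.001,0,0],[0.002,0,0],[0.003,0,0]],"rotation":[[0,0,0],[0,0,0],[0,0,0]]}'
```

```text
time: 17.52
tool_pos: [575.0, 136.7, 45.0]
tcp_rot: [3.142, 0.002, 0.08]
contact_force: [-5.4, -0.4, 5.6]
grip_width: 17.8
finger_force: 30.0
```

```bash
python3 -m pendant '{"dp":[[0.001,0,0.0001],[0.002,0,0.0001],[0.003,0,0.0001]],"rotation":[[0,0,0],[0,0,0],[0,0,0]]}'
```

```text
time: 17.9
tool_pos: [578.1, 136.9, 44.9]
tcp_rot: [3.142, 0.002, 0.08]
contact_force: [-4.1, -0.3, 4.7]
grip_width: 18.0
finger_force: 30.0
```

```bash
python3 -m pendant '{"dp":[[0.0005,0,0],[0.001,0,0],[0.0015,0,0]],"rotation":[[0,0,0],[0,0,0],[0,0,0]]}'
```

```text
time: 18.27
tool_pos: [580.9, 137.0, 44.3]
tcp_rot: [3.141, -0.0, 0.08]
contact_force: [-0.3, 0.3, -0.9]
grip_width: 17.9
finger_force: 30.0
```

The tip dropped at TCP x 580.9 (z 44.3, contact force gone). Now I find the hole's centre by feeling its far edge.

```bash
python3 -m pendant '{"dp":[[0.0005,0,0.0004],[0.001,0,0.0008],[0.0015,0,0.0012],[0.0015,0,0.0012]],"rotation":[[0,0,0],[0,0,0],[0,0,0],[0,0,0]]}'
```

```text
time: 18.77
tool_pos: [582.1, 137.1, 43.3]
tcp_rot: [3.141, -0.0, 0.08]
contact_force: [-0.1, -0.3, -1.1]
grip_width: 17.6
finger_force: 30.0
```

```bash
python3 -m pendant '{"dp":[[0,0,0.0003],[0,0,0.0006],[0,0,0.001]],"rotation":[[0,0,0],[0,0,0],[0,0,0]]}'
```

```text
time: 19.15
tool_pos: [582.1, 137.1, 42.4]
tcp_rot: [3.141, -0.0, 0.08]
contact_force: [-0.5, 0.3, -0.7]
grip_width: 17.9
finger_force: 30.0
```

```bash
python3 -m pendant '{"dp":[[0,0,0.001],[0,0,0.002],[0,0,0.003],[0,0,0.004],[0,0,0.005]],"rotation":[[0,0,0],[0,0,0],[0,0,0],[0,0,0],[0,0,0]]}'
```

```text
time: 19.77
tool_pos: [582.1, 137.1, 37.3]
tcp_rot: [3.142, -0.0, 0.08]
contact_force: [-0.2, -0.2, -0.6]
grip_width: 18.0
finger_force: 30.0
```

```bash
python3 -m pendant '{"dp":[[0,0,0.001],[0,0,0.002],[0,0,0.003],[0,0,0.004],[0,0,0.005],[0,0,0.006],[0,0,0.007],[0,0,0.008]],"rotation":[[0,0,0],[0,0,0],[0,0,0],[0,0,0],[0,0,0],[0,0,0],[0,0,0],[0,0,0]]}'
```

```text
time: 20.78
tool_pos: [582.1, 137.1, 29.3]
tcp_rot: [3.141, -0.0, 0.08]
contact_force: [0.0, -0.1, -0.8]
grip_width: 17.7
finger_force: 30.0
```

```bash
python3 -m pendant '{"dp":[[0,0,0.0005],[0,0,0.001],[0,0,0.0015],[0,0,0.0018]],"rotation":[[0,0,0],[0,0,0],[0,0,0],[0,0,0]]}'
```

```text
time: 21.28
tool_pos: [582.1, 137.1, 27.6]
tcp_rot: [3.141, -0.0, 0.08]
contact_force: [-0.5, 0.8, -0.6]
grip_width: 17.7
finger_force: 30.0
```

```bash
python3 -m pendant '{"dp":[[0,0,0.0003],[0,0,0.0006],[0,0,0.0006]],"rotation":[[0,0,0],[0,0,0],[0,0,0]]}'
```

```text
time: 21.65
tool_pos: [582.1, 137.2, 27.3]
tcp_rot: [3.142, -0.0, 0.08]
contact_force: [-1.2, 0.4, 2.6]
grip_width: 18.0
finger_force: 30.0
```

Collar contact at TCP z 27.3, exactly the expected home height. A light press, then release and retreat.

```bash
python3 -m pendant '{"dp":[[0,0,0.0003],[0,0,0.0003]],"rotation":[[0,0,0],[0,0,0]]}'; python3 -m pendant '{"dp":[[0,0,0],[0,0,0],[0,0,0],[0,0,0]],"rotation":[[0,0,0],[0,0,0],[0,0,0],[0,0,0]]}' 0.045;  python3 -m pendant '{"dp":[[0,0,-0.003],[0,0,-0.01],[0,0,-0.025],[0,0,-0.045],[0,0,-0.07],[0,0,-0.1],[0,0,-0.12],[0,0,-0.12]],"rotation":[[0,0,0],[0,0,0],[0,0,0],[0,0,0],[0,0,0],[0,0,0],[0,0,0],[0,0,0]]}'
python3 - <<'E'
from plant import vision,get_obs
from h import *
o=get_obs();print(o['contact_force'])
c=vision.capture('side');d=vision.capture('top')
a=cv2.resize(c['pixels'][150:270,210:360],(750,600),interpolation=cv2.INTER_CUBIC)
cv2.imwrite('pics/s6.png',a[:,:,::-1])
E
```

```text
time: 21.9
tool_pos: [582.1, 137.1, 27.2]
tcp_rot: [3.142, -0.0, 0.08]
contact_force: [-2.5, -0.0, 5.1]
grip_width: 17.7
finger_force: 30.0
time: 22.4
tool_pos: [582.0, 137.1, 26.5]
tcp_rot: [3.141, 0.0, 0.08]
contact_force: [0.7, -0.4, 0.3]
grip_width: 44.5
finger_force: 0.0
time: 23.4
tool_pos: [583.3, 137.3, 149.4]
tcp_rot: [-3.142, -0.005, 0.08]
contact_force: [-0.2, -0.2, -0.3]
grip_width: 44.9
finger_force: 0.0
[-0.19260784 -0.20755499 -0.32585744]
```

View pics/s6.png

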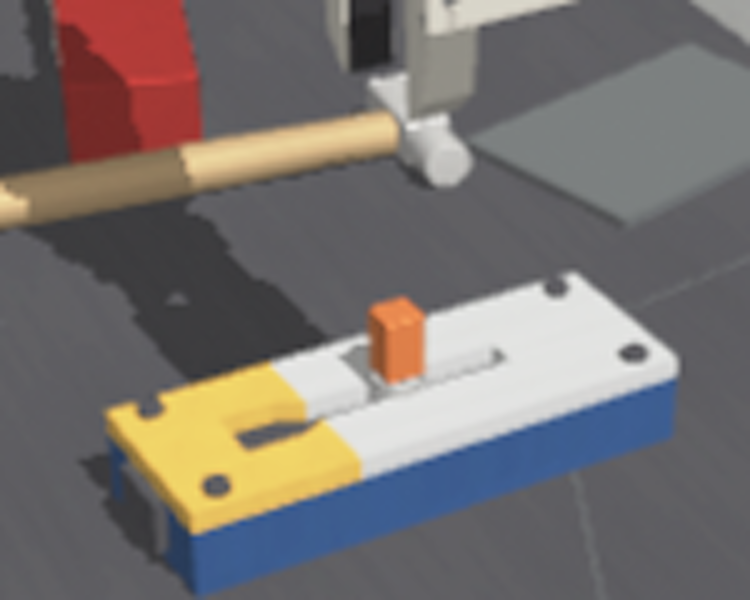

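The orange head stands upright at crop (397,340) with its collar flat on the white cover across the slot. The gripper is clear above it and the hammer has not moved. Handing in after a short settle.

```bash
python3 -m pendant '{"dp":[[0,0,0],[0,0,0],[0,0,0]],"rotation":[[0,0,0],[0,0,0],[0,0,0]]}' && python3 -c "
from plant import workorder
print(workorder.close_job())"
```

```text
time: 23.88
tool_pos: [581.9, 137.1, 146.2]
tcp_rot: [3.141, 0.001, 0.08]
contact_force: [0.5, 0.4, -0.3]
grip_width: 44.7
finger_force: 0.0
the job is handed in; nothing more can be done
None
```

The pin is fully home in the hole with its collar on the cover and released; forces read at the end of each move stayed below 10 N, and the job was handed in at about 24 s.

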